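Put three mixed-up medicines back on their own dishes

ROBOT

A 6-joint arm with a two-finger parallel gripper is mounted at the origin on the work surface. World frame = base frame: x ahead of the robot, y to its left, z up, the work surface at z = 0. Lengths are in mm, angles in rad, forces in N, time in s.
With the tool pointing down it reaches from about 375 to 825 mm from the base axis. Payload 5.5 kg.
Tool frame: the origin (TCP) lies at the very end of the fingers, on their centre line; the grasp point (between the pads) lies 19 mm behind it; z points along the fingers, y is the line along which they close (so a half turn about z gives the same grasp; the last joint's range is limited). The gripper opens to 85 mm and grips with 20 to 120 N. Pads are 22 mm wide; open, the fingers measure 114 mm over their backs; the gripper's body (76 mm by 85 mm) begins 54 mm behind the grasp point. The pads swing forward as they close: fully open they stand 13 mm farther back than shut.
Start: joints at [-1.288, 0.314, -0.047, 1.21, 0, 1.571], TCP at [167.424, -576.163, 231.299] pointing down, gripper open.
Joint ranges: [-2.67, 2.67], [-0.69, 1.73], [-1.03, 1.25], [-2.08, 2.16], [-1.42, 1.45], [-3.14, 3.14]. Speed limits (rad/s): [2.39, 2.39, 3.01, 3.14, 3.14, 3.14].

INTERFACE

Orientations are given as a unit quaternion [w, x, y, z].
In Python, from rig import manip gives the robot as it stands.
- The arm moves only by the tool step_arm, never from a script. Its argument "deltas" is a list of rows, each a list of 5 numbers: the opening, from 0 (shut) to 1 (fully open), then the shift along the tool's x, y, z in mm, then the turn about the tool's z in degrees. In form: [[jaw, dx, dy, dz, twist], ...]. A call has 1 to 8 rows; each row is the pose to reach, as a shift and turn from the pose commanded when the call began, along the tool's axes at that moment; what a row does not reach only later rows make up. A row lasts 1/10 s, in which the tool goes at most 50 mm and 8.59 degrees, less where a joint would pass 70% of its speed; a pose out of reach is approached as far as the arm can. A call with a gripper value outside its range is refused whole. The fingers move at their own pace and stop on an object; "squeeze" is the grip in N (left out, the last holds). Time passes only in rows, so rows that repeat a pose let the fingers close. It gives the time, the measured TCP pose, the force, the opening and the grip force at its end, in the units of the state.
- manip.get_state(): the state, without advancing time (a new reading comes with each control period).
- manip.camera(name): name is "side" or "top"; returns the picture (400x640x3 uint8, blue, green, red); there is no depth.
- manip.camera_info(name): a dict with "intrinsics" (3x3 intrinsics, pixels), "distortion" ([k1, k2, p1, p2, k3] as OpenCV has them; the pictures are not rectified), "extrinsics" (4x4, takes a point from camera to world coordinates). Camera axes: x right, y down, z forward; pixel columns grow to the right and rows downward; lengths in mm; the calibration is good to about 2 mm. A picture is of the moment at which its call begins. camera_info takes no time and is no camera call.
- manip.hand_in(): hands the job in; it is judged then, once.
The state is a dict: "time": time; "joint_pos": joint angles; "qvel": joint speeds; "joint_efforts": joint torques, N m; "tcp_pos": TCP position; "orientation": TCP orientation; "wrist_force": force on the tool from outside, world axes, zero at the start; "wrist_torque": the same for the moment, N m; "width": opening from 0.0 (shut) to 1.0 (fully open); "finger_force": force on a finger pad.
Only numpy, scipy, OpenCV 4.12 (cv2) and the standard library are available. Lean on these libraries where they do the work, as an engineer would, in place of code of your own. Each camera call takes 0.05 s, during which the arm holds its last target. There are 200 camera calls.

TASK

The three daily medicines were put back on each other's dishes when the table was wiped. First park one of them on the empty black dish, then move them round until the yellow tube stands on the yellow dish, the green-capped vial on the green dish and the blue-capped bottle on the blue dish, each upright in the middle of its dish and the black dish empty again. Set each one down gently rather than dropping it or knocking it over, and leave the mortar, spoon and pill picker where they are.

Things in the scene. Friction and masses are not known exactly. Their poses are not given: they have to be found in the camera images.
- tube: Yellow plastic flip-top tablet tube, upright cylinder 30 mm across and 92 mm tall (lighter yellow lid on the top 14 mm, with a small thumb lip sticking out 4.5 mm at 81 mm height; white paper label low on the body). About 35 g, loose. Origin: centre of its underside; z up its axis. Belongs on the yellow dish.
- vial: Clear glass vial with white tablets inside and a green screw cap, 70 mm tall: straight glass body 34 mm across up to 47 mm height, then a shoulder, then the cap, 30 mm across, from 55 to 70 mm height. About 60 g, loose. Origin: centre of its underside; z up its axis. Belongs on the green dish.
- bottle: White plastic tablet bottle with a blue band and a blue cap, 80 mm tall: straight body 44 mm across up to 54 mm height, then a shoulder, then the cap, 38 mm across, from 62 to 80 mm height. About 70 g, loose. Origin: centre of its underside; z up its axis. Belongs on the blue dish.
- dish_yellow: Yellow round dish, 104 mm wide over its rim: flat inside floor 4 mm thick (82 mm across, its surface 4 mm above the origin), low sloping rim 10 mm high. Fixed to the table. Origin: centre of its underside, on the table; z up. Place of the yellow tube.
- dish_green: Green round dish, 104 mm wide over its rim: flat inside floor 4 mm thick (82 mm across, its surface 4 mm above the origin), low sloping rim 10 mm high. Fixed to the table. Origin: centre of its underside, on the table; z up. Place of the green-capped vial.
- dish_blue: Blue round dish, 104 mm wide over its rim: flat inside floor 4 mm thick (82 mm across, its surface 4 mm above the origin), low sloping rim 10 mm high. Fixed to the table. Origin: centre of its underside, on the table; z up. Place of the blue-capped bottle.
- dish_black: Black round dish, 104 mm wide over its rim: flat inside floor 4 mm thick (82 mm across, its surface 4 mm above the origin), low sloping rim 10 mm high. Fixed to the table. Origin: centre of its underside, on the table; z up. The spare one, empty at the start.
- mortar: White ceramic mortar, 78 mm across the rim and 46 mm high, with its pestle leaning in it, which reaches 81 mm high and stays within the rim's circle (a small pouring lip sticks out 9 mm). Loose bystander, 280 g. Origin: centre of its underside.
- spoon: Aluminium spoon, 150 mm long, lying on the table. Loose bystander, 25 g. Its round bowl is 38 mm across and 10 mm high, its flat handle 9 to 13 mm wide. Origin: on the table at the middle of its length; x runs along it towards the bowl.
- picker: Silicone-tipped pill picker, a white pen 10 mm thick and about 132 mm long with a pink tip, lying on the table. Loose bystander, 15 g. Origin: underside, middle of the white barrel; x runs along it towards the tip.
There are look-alikes about, which are no part of the job. Of the things that look like the dish_blue, the middle-sized one is meant.

How it is judged (in metres and radians):
On the way:
1. one of the three medicines stands upright on the black dish, let go, its centre within 20 mm of the dish's centre (((horizontal distance between tube and dish_black below 0.02 m and z of tube in the frame of dish_black between 0 and 0.009 m and angle between tube's own z axis and vertical below 0.12 rad and linear speed of tube below 0.02 m/s and angular speed of tube below 0.2 rad/s and contact force between the fingers and tube below 0.05 N) or (horizontal distance between vial and dish_black below 0.02 m and z of vial in the frame of dish_black between 0 and 0.009 m and angle between vial's own z axis and vertical below 0.12 rad and linear speed of vial below 0.02 m/s and angular speed of vial below 0.2 rad/s and contact force between the fingers and vial below 0.05 N) or (horizontal distance between bottle and dish_black below 0.02 m and z of bottle in the frame of dish_black between 0 and 0.009 m and angle between bottle's own z axis and vertical below 0.12 rad and linear speed of bottle below 0.02 m/s and angular speed of bottle below 0.2 rad/s and contact force between the fingers and bottle below 0.05 N))), for 0.2 s.
At the end, for the whole second after the job is handed in: The tube stands on the yellow dish, the vial on the green one and the bottle on the blue one: each upright (within 7 degrees), on the dish's floor, its centre within 15 mm of the dish's centre, let go and at rest (horizontal distance between tube and dish_yellow below 0.015 m and z of tube in the frame of dish_yellow between 0 and 0.009 m and angle between each of tube, vial, bottle's own z axis and vertical below 0.12 rad and linear speed of each of tube, vial, bottle below 0.02 m/s and angular speed of each of tube, vial, bottle below 0.2 rad/s and contact force between the fingers and tube below 0.05 N and horizontal distance between vial and dish_green below 0.015 m and z of vial in the frame of dish_green between 0 and 0.009 m and contact force between the fingers and vial below 0.05 N and horizontal distance between bottle and dish_blue below 0.015 m and z of bottle in the frame of dish_blue between 0 and 0.009 m and contact force between the fingers and bottle below 0.05 N); the robot touches nothing.
It fails at once if a medicine is dropped or thrown (moves faster than 0.6 m/s while not held, as after a fall of about 18 mm) ((contact force between the fingers and tube below 0.05 N and linear speed of tube above 0.6 m/s) or (contact force between the fingers and vial below 0.05 N and linear speed of vial above 0.6 m/s) or (contact force between the fingers and bottle below 0.05 N and linear speed of bottle above 0.6 m/s)).
It fails at once if a medicine is knocked over or tipped by more than about 45 degrees (angle between any of tube, vial, bottle's own z axis and vertical above 0.8 rad).
It fails at once if the mortar is moved by more than 20 mm (distance of mortar from where it was at the start of the episode above 0.02 m).
It fails at once if the spoon is moved by more than 20 mm (distance of spoon from where it was at the start of the episode above 0.02 m).
It fails at once if the picker is moved by more than 20 mm (distance of picker from where it was at the start of the episode above 0.02 m).
It also fails if it takes over 99 s, if anything falls off the work surface, if the arm or the gripper's body presses on something with over 40 N, if the wrist force passes 120 N, or if a joint passes its speed limit or range.

## Working session

There is one attempt and no reset: what is moved stays moved. The work goes in short steps, Python scripts to look and compute and a tool call to move; the robot and the scene stay as the last step left them, time stands still between calls to the robot, and variables do not carry over. Pictures are saved under pics/ and viewed, at most 14 in all, crops included, and the job is handed in when it is done.

Besides the shell and the picture viewer there is one more tool, called after "Request:" as name([rows], argument=value, ...), one row to a line, values as JSON. step_arm: Moves the arm, as the interface text tells. Its arguments: {"type":"object","properties":{"deltas":{"type":"array","items":{"type":"array","items":{"type":"number"}}},"squeeze":{"type":"number"}},"required":["deltas"]}

```bash
mkdir -p pics; ls
python3 - <<'E'
from rig import manip
import cv2,json
for n in("top","side"):
    cv2.imwrite(f"pics/{n}0.png",manip.camera(n))
    i=manip.camera_info(n);print(n,i)
s=manip.get_state();print(s)
E
```

```text
pics
top {'intrinsics': array([[454.50624346,   0.        , 324.25802408],
       [  0.        , 454.50624346, 207.18806077],
       [  0.        ,   0.        ,   1.        ]]), 'distortion': array([-0.12228605,  0.        ,  0.        ,  0.        ,  0.        ]), 'extrinsics': array([[ 1.87459681e-02, -9.97678534e-01,  6.54685526e-02,
         3.66622354e+02],
       [-9.99824198e-01, -1.86793193e-02,  1.63004261e-03,
         1.76815551e+01],
       [-4.03350526e-04, -6.54875998e-02, -9.97853302e-01,
         1.00163000e+03],
       [ 0.00000000e+00,  0.00000000e+00,  0.00000000e+00,
         1.00000000e+00]])}
side {'intrinsics': array([[383.66196475,   0.        , 322.57413585],
       [  0.        , 383.66196475, 200.38636343],
       [  0.        ,   0.        ,   1.        ]]), 'distortion': array([-0.04801378,  0.        ,  0.        ,  0.        ,  0.        ]), 'extrinsics': array([[ 9.94520972e-01, -6.77323497e-02,  7.96264137e-02,
         3.67724657e+02],
       [-1.04369038e-01, -6.86532367e-01,  7.19569603e-01,
        -6.63178177e+02],
       [ 5.92797034e-03, -7.23
[... 157 characters left out ...]
joint_pos': array([-1.28802651e+00,  3.14156023e-01, -4.79393589e-02,  1.21019050e+00,
       -2.34956159e-06,  1.57081605e+00]), 'qvel': array([-0.0005259 , -0.00215222, -0.00088791, -0.0007601 , -0.00040509,
       -0.00020546]), 'joint_efforts': array([ 1.05434290e-03, -5.40766704e+01,  3.40541589e+01,  1.11646584e-02,
       -6.65285120e-05,  2.52794010e-06]), 'tcp_pos': array([ 167.27112931, -575.69688782,  230.53776037]), 'orientation': array([-7.37181042e-04,  9.90022907e-01,  1.40904540e-01, -1.06120396e-04]), 'wrist_force': array([-0.98387973,  0.45102693,  0.19767418]), 'wrist_torque': array([ 0.04255501, -0.03108146,  0.04794931]), 'finger_force': 0.0, 'width': 0.9964047984823946}
```

View pics/top0.png

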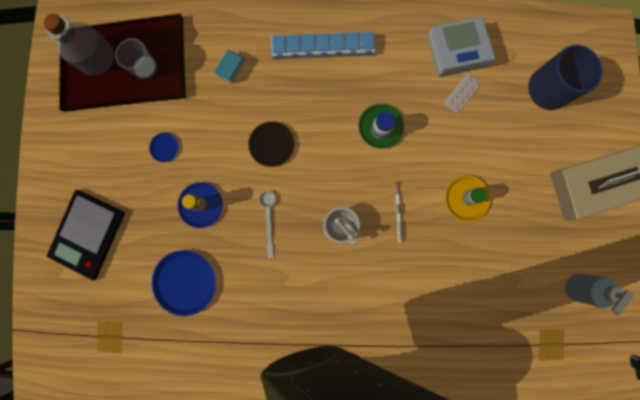

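View pics/side0.png

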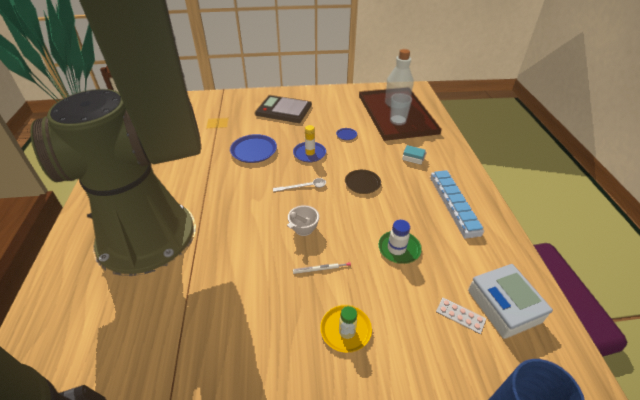

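The top view shows three candidates for the blue dish: a small one at (165,147), a middle-sized one at (201,205) with the tube on it, and a large one at (185,282). The middle one is the target. The bottle is on the green dish at (382,125), the vial is on the yellow dish at (469,197), and the black dish at (271,144) is empty. Also seen are the mortar at (342,225), the spoon at (269,225) and the picker at (400,212).

```bash
cat > h.py <<'E'
from rig import manip
import cv2,numpy as np
def ray(n,px,z):
    i=manip.camera_info(n);p=cv2.undistortPoints(np.float64(px).reshape(-1,1,2),i["intrinsics"],i["distortion"])[:,0]
    E=i["extrinsics"];d=np.c_[p,np.ones(len(p))]@E[:3,:3].T;o=E[:3,3]
    return (o+d*((z-o[2])/d[:,2])[:,None])[:,:2]
def proj(n,P):
    i=manip.camera_info(n);W=np.linalg.inv(i["extrinsics"])
    return cv2.projectPoints(np.float64(P).reshape(-1,1,3),cv2.Rodrigues(W[:3,:3])[0],W[:3,3],i["intrinsics"],i["distortion"])[0][:,0]
def mask(im,lo,hi,box):
    m=cv2.inRange(cv2.cvtColor(im,cv2.COLOR_BGR2HSV),np.array(lo),np.array(hi));x0,y0,x1,y1=box
    k=np.zeros_like(m);k[y0:y1,x0:x1]=m[y0:y1,x0:x1];return k
def blob(m):
    c=max(cv2.findContours(m,cv2.RETR_EXTERNAL,cv2.CHAIN_APPROX_NONE)[0],key=cv2.contourArea);return c[:,0]
def dish(n,im,lo,hi,box):
    w=ray(n,cv2.convexHull(blob(mask(im,lo,hi,box)))[:,0],10).astype(np.float32)
    e=cv2.fitEllipse(w) if len(w)>5 else None
    return np.round(e[0],1),np.round(e[1],1),np.round(cv2.minEnclosingCircle(w)[0],1)
B=([108,130,40],[130,255,255]);G=([50,90,20],[88,255,255]);Y=([18,180,90],[32,255,255]);K=([0,0,0],[179,255,65])
E
python3 - <<'E'
from h import *
t=cv2.imread("pics/top0.png");s=cv2.imread("pics/side0.png")
hs=cv2.cvtColor(t,cv2.COLOR_BGR2HSV)
for p in [(165,147),(215,215),(371,140),(455,205),(271,144),(188,202),(385,118),(479,195)]:print(p,hs[p[1],p[0]])
hs=cv2.cvtColor(s,cv2.COLOR_BGR2HSV)
for p in [(300,156),(385,255),(330,340),(362,182),(310,130),(401,228),(348,313)]:print('s',p,hs[p[1],p[0]])
for nm,c,bt,bs in [("blue",B,(172,178,230,232),(285,136,332,168)),("green",G,(350,95,412,155),(370,220,430,270)),("yellow",Y,(438,168,500,228),(312,298,380,358)),("black",K,(240,114,302,172),(340,165,388,200))]:
    print(nm,dish("top",t,*c,bt),dish("side",s,*c,bs))
v=np.hstack([cv2.resize(t[y-32:y+32,x-32:x+32],(250,250)) for x,y in [(201,205),(382,125),(469,197)]])
w=np.hstack([cv2.resize(s[y-32:y+32,x-32:x+32],(250,250)) for x,y in [(309,145),(400,238),(347,325)]])
cv2.imwrite("pics/c0.png",np.vstack([v,w]))
E
```

```text
(165, 147) [113 212 100]
(215, 215) [114 195 102]
(371, 140) [ 56 164  73]
(455, 205) [ 22 255 167]
(271, 144) [ 16 120  32]
(188, 202) [ 24 238 179]
(385, 118) [116 183 106]
(479, 195) [ 58 171  82]
s (300, 156) [115 138 161]
s (385, 255) [ 54 145 107]
s (330, 340) [ 23 255 231]
s (362, 182) [ 15 108  73]
s (310, 130) [ 23 205 192]
s (401, 228) [115 160 159]
s (348, 313) [ 58 150 131]
blue (array([432.4, 294. ]), array([96. , 96.9]), array([432.5, 293.7])) (array([410.3, 287.1]), array([40.2, 69.2]), array([412.8, 286.1]))
green (array([ 616.5, -105.1]), array([92.3, 95.1]), array([ 616.5, -105.1])) (array([ 636.8, -112.1]), array([48.1, 80. ]), array([ 631.4, -108.4]))
yellow (array([ 458. , -297.8]), array([104.9, 105.3]), array([ 458.2, -297.9])) (array([ 456.3, -296.5]), array([102.5, 102.9]), array([ 456.3, -296.5]))Traceback (most recent call last):
  File "<stdin>", line 8, in <module>
  File "h.py", line 16, in dish
    w=ray(n,cv2.convexHull(blob(mask(im,lo,hi,box)))[:,0],10).astype(np.float32)
                           ~~~~^^^^^^^^^^^^^^^^^^^^
  File "h.py", line 14, in blob
    c=max(cv2.findContours(m,cv2.RETR_EXTERNAL,cv2.CHAIN_APPROX_NONE)[0],key=cv2.contourArea);return c[:,0]
ValueError: max() iterable argument is empty
```

```bash
sed -i 's/^B=.*/B=([100,60,30],[130,255,255]);G=([36,60,20],[90,255,255]);Y=([18,180,90],[35,255,255]);K=([0,0,0],[179,255,95])/' h.py
python3 - <<'E'
from h import *
t=cv2.imread("pics/top0.png");s=cv2.imread("pics/side0.png")
for nm,c,bt,bs in [("blue",B,(172,178,230,232),(285,136,332,168)),("green",G,(350,95,412,155),(370,220,430,270)),("yellow",Y,(438,168,500,228),(312,298,380,358)),("black",K,(240,114,302,172),(340,165,388,200))]:
    print(nm,dish("top",t,*c,bt),dish("side",s,*c,bs))
# caps
T={"tube":(Y,(175,190,210,215),(300,120,320,145),82,96),"bottle":(([108,120,30],[130,255,255]),(372,108,400,134),(388,218,415,236),66,84),"vial":(G,(465,183,490,205),(338,304,360,322),59,74)}
for k,(c,bt,bs,zl,zt) in T.items():
    for n,im,b in(("top",t,bt),("side",s,bs)):
        m=mask(im,*c,b);p=blob(m);e=cv2.boundingRect(p);cc=p.mean(0)
        q=p.reshape(-1,2);print(k,n,e,ray(n,[cv2.minEnclosingCircle(p)[0]],zt if n=="top" else (zl+zt)/2).round(1))
v=np.hstack([cv2.resize(t[y-32:y+32,x-32:x+32],(250,250)) for x,y in [(201,205),(382,125),(469,197)]])
w=np.hstack([cv2.resize(s[y-32:y+32,x-32:x+32],(250,250)) for x,y in [(309,145),(400,238),(347,325)]])
cv2.imwrite("pics/c0.png",np.vstack([v,w]))
E
```

```text
blue (array([432.2, 294.2]), array([99.5, 99.9]), array([432.4, 294.5])) (array([431.1, 293.9]), array([ 98.6, 100.1]), array([431.2, 293.7]))
green (array([ 616.1, -103.9]), array([98.8, 99.7]), array([ 616. , -103.9])) (array([ 613.9, -103.4]), array([ 98.7, 100.8]), array([ 613.8, -103.5]))
yellow (array([ 458. , -297.8]), array([104.9, 105.3]), array([ 458.2, -297.9])) (array([ 456.3, -296.5]), array([102.5, 102.9]), array([ 456.3, -296.5]))
black (array([570.9, 137.9]), array([101.3, 106.7]), array([572.1, 137.5])) (array([569.2, 138.8]), array([96.6, 99.8]), array([568.8, 138.4]))
tube top (182, 195, 14, 13) [[433.4 293.1]]
tube side (305, 125, 10, 15) [[430.6 279. ]]
bottle top (377, 112, 18, 18) [[ 608.  -103.1]]
bottle side (394, 220, 15, 13) [[609.3 -98. ]]
vial top (471, 188, 15, 15) [[ 458.7 -299.3]]
vial side (341, 306, 16, 16) [[ 457.9 -300.3]]
```

View pics/c0.png

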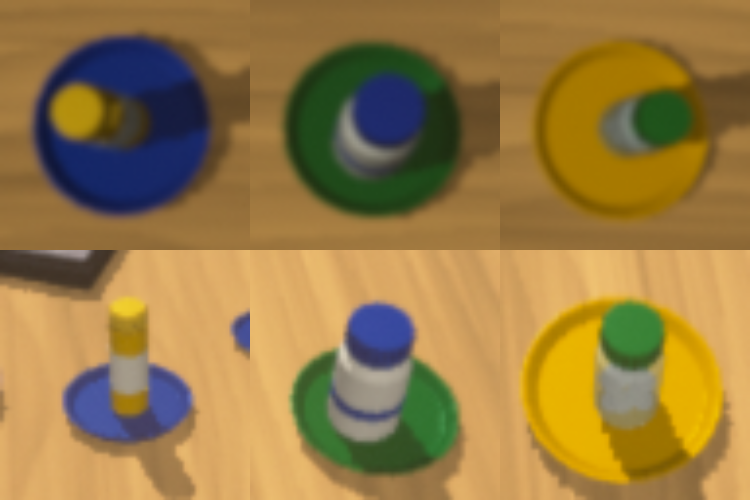

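The crop confirms the choice: the tube is on the middle-sized blue dish, the bottle is on green and the vial is on yellow, all upright. I'll move with a 90° yaw, so that tool x = world +y and tool y = world +x.

Request:
step_arm([
  [1,41,-27,0,-8],
  [1,82,-53,0,-16],
  [1,123,-80,0,-24],
  [1,164,-106,0,-32],
  [1,205,-133,0,-40],
  [1,246,-160,0,-48],
  [1,287,-186,0,-56],
  [1,328,-213,0,-64],
], squeeze=30)

```text
time: 0.9
tcp_pos: [423.8, -278.4, 231.1]
orientation: [-0.0, 0.763, 0.646, -0.0]
wrist_force: [1.8, -1.2, -0.7]
width: 1.001
finger_force: 0.0
```

```bash
cat > go.py <<'E'
from h import *
import sys
from scipy.spatial.transform import Rotation as R
s=manip.get_state();q=s["orientation"];M=R.from_quat(q[[1,2,3,0]]).as_matrix()
t=np.array([float(a) for a in sys.argv[1:4]]);yaw=np.degrees(np.arctan2(M[1,0],M[0,0]))
print("tcp",s["tcp_pos"].round(1),"yaw",yaw.round(2),"rot twist",round(-(90-yaw),2),"d tool",(M.T@(t-s["tcp_pos"])).round(1),"w",round(s["width"],3),"f",round(s["finger_force"],2),"t",s["time"])
E
python3 go.py 480 0 200
```

```text
tcp [ 423.8 -278.4  231.1] yaw 80.52 rot twist -9.48 d tool [283.8   9.6  31.1] w 1.001 f 0.0 t 0.9
```

Request:
step_arm([
  [1,45,0,0,-5],
  [1,90,0,0,-9.8],
  [1,135,0,0,-9.8],
  [1,180,0,0,-9.8],
  [1,225,0,0,-9.8],
  [1,270,0,0,-9.8],
  [1,310,0,0,-9.8],
  [1,333,1,0,-9.8],
])

```text
time: 1.7
tcp_pos: [480.4, 50.6, 231.0]
orientation: [-0.0, 0.706, 0.708, 0.0]
wrist_force: [0.4, -0.1, -0.2]
width: 1.001
finger_force: 0.0
```

```bash
python3 go.py 432.5 293.5 140
```

```text
tcp [480.4  50.6 231. ] yaw 90.15 rot twist 0.15 d tool [242.9 -47.2  91.2] w 1.001 f 0.0 t 1.7
```

Request:
step_arm([
  [1,45,-9,0,0.2],
  [1,90,-18,0,0.2],
  [1,135,-27,0,0.2],
  [1,180,-36,20,0.2],
  [1,215,-42,40,0.2],
  [1,235,-47,65,0.2],
  [1,243,-47.5,85,0.2],
  [1,243,-47.5,91,0.2],
])

```text
time: 2.5
tcp_pos: [431.2, 291.0, 137.8]
orientation: [-0.0, 0.708, 0.707, -0.002]
wrist_force: [-0.4, -0.4, 1.1]
width: 1.0
finger_force: 0.0
```

```bash
python3 go.py 432.5 293.5 40
python3 - <<'E'
from h import *
a=manip.camera("top")[130:280,120:320];b=manip.camera("side")[60:210,210:410]
cv2.imwrite("pics/a1.png",cv2.resize(np.hstack([a,b]),None,fx=2,fy=2,interpolation=cv2.INTER_CUBIC))
E
```

```text
tcp [431.2 291.  137.8] yaw 89.93 rot twist -0.07 d tool [ 2.7  1.7 97.8] w 1.0 f 0.0 t 2.5
```

View pics/a1.png

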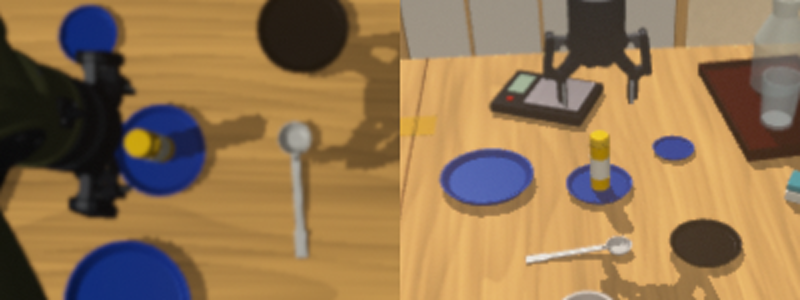

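The picture shows the open fingers straddling the tube (right half, around x=597 against the tube at 600). I'll descend and grip.

Request:
step_arm([
  [1,0,0,25,0],
  [1,0,0,50,0],
  [1,0,0,75,0],
  [1,0,0,92,0],
  [1,0,0,100,0],
  [1,0,0,100,0],
])

```text
time: 3.2
tcp_pos: [433.3, 290.1, 40.3]
orientation: [-0.0, 0.709, 0.705, -0.0]
wrist_force: [0.9, 0.1, 0.8]
width: 1.001
finger_force: 0.0
```

Request:
step_arm([
  [0.7,0,0,0,0],
  [0.5,0,0,0,0],
  [0.4,0,0,0,0],
  [0.3,0,0,0,0],
  [0.2,0,0,0,0],
  [0.1,0,0,0,0],
  [0.1,0,0,0,0],
  [0.1,0,0,0,0],
])

```text
time: 4.0
tcp_pos: [433.5, 291.2, 41.1]
orientation: [0.0, 0.708, 0.706, 0.001]
wrist_force: [-1.2, -1.0, 5.4]
width: 0.345
finger_force: 29.4
```

Request:
step_arm([
  [0.1,0,0,0,0],
  [0.1,0,0,0,0],
])

```text
time: 4.2
tcp_pos: [433.5, 291.2, 41.1]
orientation: [0.0, 0.708, 0.706, 0.001]
wrist_force: [-0.3, -1.3, 5.3]
width: 0.339
finger_force: 29.4
```

Request:
step_arm([
  [0.1,0,0,-5,0],
  [0.1,0,0,-25,0],
  [0.1,0,0,-50,0],
  [0.1,-20,18,-75,0],
  [0.1,-50,45,-80,0],
  [0.1,-80,71,-80,0],
  [0.1,-110,98,-80,0],
  [0.1,-135,120,-80,0],
])

```text
time: 5.0
tcp_pos: [553.8, 153.9, 120.6]
orientation: [0.0, 0.709, 0.706, 0.0]
wrist_force: [-0.3, 0.1, -0.0]
width: 0.338
finger_force: 29.7
```

Request:
step_arm([
  [0.1,-13,12,0,0],
  [0.1,-19,17,5,0],
  [0.1,-19,17,20,0],
  [0.1,-19,17,40,0],
  [0.1,-19,17,55,0],
  [0.1,-19,17,60,0],
  [0.1,-19,17,60,0],
  [0.1,-19,17,60,0],
])

```text
time: 5.8
tcp_pos: [569.6, 137.0, 60.8]
orientation: [0.0, 0.708, 0.706, 0.0]
wrist_force: [0.4, 0.3, -0.5]
width: 0.336
finger_force: 29.8
```

```bash
python3 go.py 570.3 136.7 41
python3 - <<'E'
from h import *
a=manip.camera("top")[70:220,180:380];b=manip.camera("side")[90:240,260:460]
cv2.imwrite("pics/a2.png",cv2.resize(np.hstack([a,b]),None,fx=2,fy=2,interpolation=cv2.INTER_CUBIC))
E
```

```text
tcp [569.6 137.   60.8] yaw 89.85 rot twist -0.15 d tool [-0.3  0.7 19.8] w 0.336 f 29.75 t 5.8
```

View pics/a2.png

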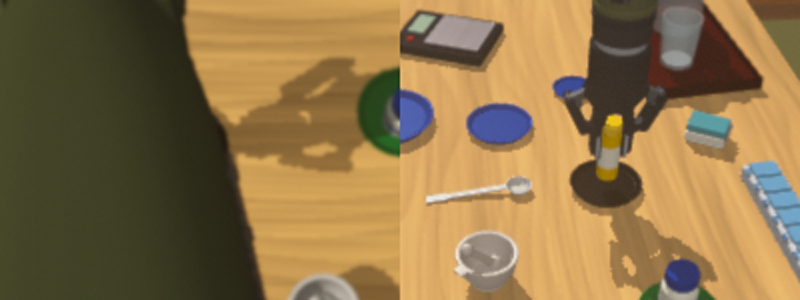

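The tube is held upright over the middle of the black dish (right half, around (608,165)). I'll lower it slowly.

Request:
step_arm([
  [0.1,0,0.5,5,0],
  [0.1,0,0.5,10,0],
  [0.1,0,0.5,14,0],
  [0.1,0,0.5,16,0],
  [0.1,0,0.5,18,0],
  [0.1,0,0.5,18.5,0],
  [0.1,0,0.5,18.5,0],
])

```text
time: 6.6
tcp_pos: [570.1, 136.4, 41.7]
orientation: [-0.0, 0.708, 0.706, -0.0]
wrist_force: [-0.4, 0.4, -0.6]
width: 0.338
finger_force: 29.8
```

Request:
step_arm([
  [0.1,0,0,1,0],
  [0.1,0,0,1,0],
])

```text
time: 6.8
tcp_pos: [570.4, 136.4, 41.1]
orientation: [0.0, 0.708, 0.706, 0.0]
wrist_force: [-0.6, 0.3, 0.5]
width: 0.34
finger_force: 29.9
```

Request:
step_arm([
  [0.1,0,0,1,0],
  [0.1,0,0,1,0],
])

```text
time: 7.0
tcp_pos: [570.4, 136.5, 41.1]
orientation: [0.0, 0.708, 0.706, 0.0]
wrist_force: [-3.5, -1.1, 10.2]
width: 0.344
finger_force: 30.7
```

Request:
step_arm([
  [0.36,0,0,-0.8,0],
  [0.4,0,0,-0.8,0],
  [0.45,0,0,-0.8,0],
  [0.55,0,0,-0.8,0],
  [0.7,0,0,-0.8,0],
  [0.9,0,0,-0.8,0],
  [1,0,0,-0.8,0],
  [1,0,0,-0.8,0],
])

```text
time: 7.8
tcp_pos: [570.1, 136.4, 40.6]
orientation: [0.0, 0.708, 0.706, -0.0]
wrist_force: [0.8, 0.5, -0.1]
width: 0.995
finger_force: 0.0
```

Request:
step_arm([
  [1,0,0,-10,0],
  [1,0,0,-35,0],
  [1,0,0,-70,0],
  [1,0,0,-105,0],
  [1,-30,5,-140,0],
  [1,-75,15,-140,0],
  [1,-120,23,-140,0],
  [1,-165,31,-140,0],
])

```text
time: 8.6
tcp_pos: [601.0, -30.1, 182.2]
orientation: [0.001, 0.708, 0.706, 0.001]
wrist_force: [-0.3, -0.7, 0.2]
width: 0.999
finger_force: 0.0
```

```bash
python3 go.py 609 -103 140
python3 - <<'E'
from h import *
s=manip.camera("side");t=manip.camera("top")
cv2.imwrite("pics/s3.png",s);cv2.imwrite("pics/t3.png",t)
cv2.imwrite("pics/a3.png",cv2.resize(np.hstack([t[70:220,220:420],s[90:240,300:500]]),None,fx=2,fy=2,interpolation=cv2.INTER_CUBIC))
E
```

```text
tcp [601.  -30.1 182.2] yaw 89.85 rot twist -0.15 d tool [-72.9   8.1  42.2] w 0.999 f 0.0 t 8.6
```

View pics/a3.png

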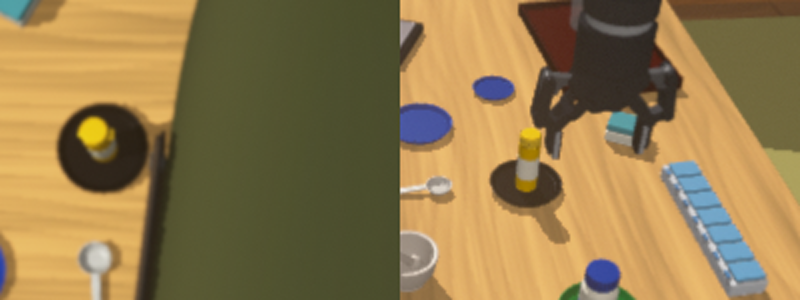

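The tube stands upright in the middle of the black dish (left half (97,140), right half (527,165)). Next is the bottle.

Request:
step_arm([
  [1,-40,4,0,0],
  [1,-65,7,20,0],
  [1,-72.5,7.5,50,0],
  [1,-72.5,7.5,85,0],
  [1,-72.5,7.5,115,0],
  [1,-72.5,7.5,140,0],
  [1,-72.5,7.5,154,0],
  [1,-72.5,7.5,158,0],
])

```text
time: 9.5
tcp_pos: [606.7, -100.5, 21.4]
orientation: [-0.001, 0.708, 0.706, -0.001]
wrist_force: [-0.3, -0.4, 0.1]
width: 0.997
finger_force: 0.0
```

Request:
step_arm([
  [0.8,0,0,0,0],
  [0.65,0,0,0,0],
  [0.55,0,0,0,0],
  [0.5,0,0,0,0],
  [0.4,0,0,0,0],
  [0.3,0,0,0,0],
  [0.3,0,0,0,0],
  [0.3,0,0,0,0],
])

```text
time: 10.3
tcp_pos: [608.9, -101.4, 24.2]
orientation: [0.001, 0.708, 0.706, 0.001]
wrist_force: [-0.9, -0.7, 6.4]
width: 0.503
finger_force: 30.1
```

```bash
python3 go.py 609 -103 24
python3 - <<'E'
from h import *
s=manip.camera("side")
cv2.imwrite("pics/a4.png",cv2.resize(s[140:290,310:510],None,fx=3,fy=3,interpolation=cv2.INTER_CUBIC))
E
```

```text
tcp [ 608.9 -101.4   24.2] yaw 89.8 rot twist -0.2 d tool [-1.6  0.1  0.2] w 0.503 f 30.12 t 10.3
```

View pics/a4.png

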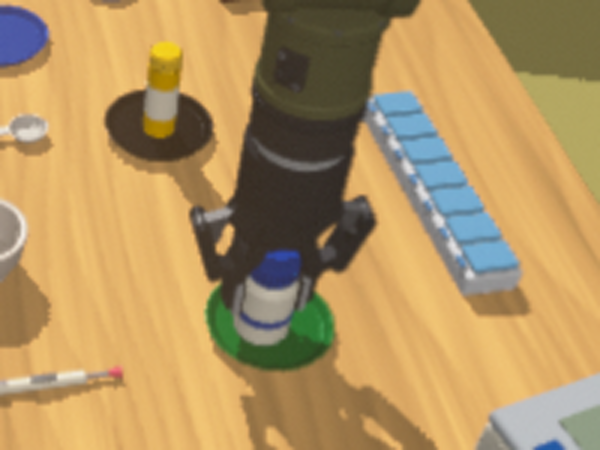

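The bottle is gripped upright between the pads (at (268,300)). I'll lift it and carry it to the blue dish.

Request:
step_arm([
  [0.3,0,0,-5,0],
  [0.3,0,0,-25,0],
  [0.3,0,0,-60,0],
  [0.3,0,0,-95,0],
  [0.3,0,0,-130,0],
  [0.3,20,-9,-155,0],
  [0.3,55,-24,-160,0],
  [0.3,92,-41,-160,0],
])

```text
time: 11.15
tcp_pos: [568.0, -8.8, 184.7]
orientation: [0.001, 0.709, 0.705, 0.001]
wrist_force: [0.3, 1.6, -1.7]
width: 0.508
finger_force: 30.8
```

Request:
step_arm([
  [0.3,38,-17,0,0],
  [0.3,78,-35,0,0],
  [0.3,118,-53,0,0],
  [0.3,158,-71,0,0],
  [0.3,198,-89,0,0],
  [0.3,238,-107,0,0],
  [0.3,273,-122,0,0],
  [0.3,295,-132,0,0],
])

```text
time: 11.95
tcp_pos: [434.8, 288.6, 183.1]
orientation: [-0.0, 0.708, 0.707, 0.0]
wrist_force: [1.2, -0.5, -0.4]
width: 0.509
finger_force: 30.8
```

Request:
step_arm([
  [0.3,9,-4,0,0],
  [0.3,9,-4,15,0],
  [0.3,9,-4,45,0],
  [0.3,9,-4,80,0],
  [0.3,9,-4,110,0],
  [0.3,9,-4,132,0],
  [0.3,9,-4,140,0],
  [0.3,9,-4,140,0],
])

```text
time: 12.75
tcp_pos: [431.6, 294.4, 41.9]
orientation: [-0.0, 0.709, 0.706, -0.001]
wrist_force: [0.4, 0.7, -0.2]
width: 0.503
finger_force: 30.8
```

```bash
python3 go.py 431.7 295 24.2
python3 - <<'E'
from h import *
s=manip.camera("side")
cv2.imwrite("pics/a5.png",cv2.resize(s[70:220,210:410],None,fx=3,fy=3,interpolation=cv2.INTER_CUBIC))
E
```

```text
tcp [431.6 294.4  41.9] yaw 89.76 rot twist -0.24 d tool [ 0.6  0.1 17.7] w 0.503 f 30.77 t 12.75
```

View pics/a5.png

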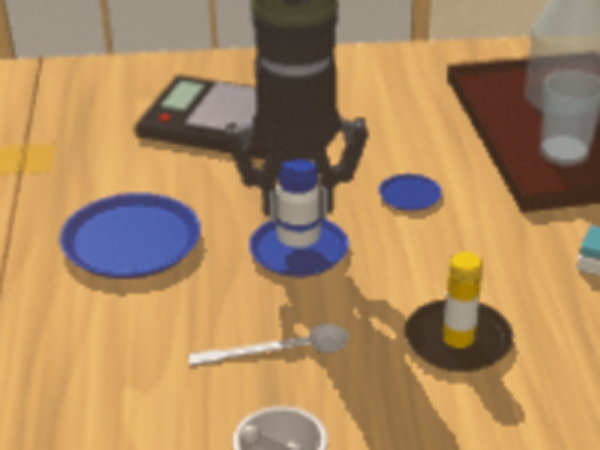

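The bottle hangs over the middle of the middle-sized blue dish (at (299,215)). I'll lower it.

Request:
step_arm([
  [0.3,0,0,5,0],
  [0.3,0,0,9,0],
  [0.3,0,0,12,0],
  [0.3,0,0,14,0],
  [0.3,0,0,16,0],
  [0.3,0,0,17,0],
  [0.3,0,0,17,0],
])

```text
time: 13.5
tcp_pos: [432.0, 295.3, 25.4]
orientation: [-0.0, 0.708, 0.706, -0.0]
wrist_force: [0.8, -0.5, -1.2]
width: 0.511
finger_force: 30.8
```

Request:
step_arm([
  [0.3,0,0,1,0],
  [0.3,0,0,1,0],
])

```text
time: 13.7
tcp_pos: [432.1, 295.4, 24.6]
orientation: [-0.0, 0.708, 0.706, 0.0]
wrist_force: [-1.1, -1.1, -2.0]
width: 0.507
finger_force: 30.8
```

Request:
step_arm([
  [0.3,0,0,1,0],
  [0.3,0,0,1,0],
  [0.3,0,0,1,0],
])

```text
time: 14.0
tcp_pos: [432.2, 295.5, 24.2]
orientation: [0.0, 0.708, 0.706, 0.0]
wrist_force: [-1.4, -0.4, 5.8]
width: 0.508
finger_force: 31.3
```

Contact. I'll release, retreat and head for the vial.

Request:
step_arm([
  [0.53,0,0,-0.5,0],
  [0.57,0,0,-0.5,0],
  [0.62,0,0,-0.5,0],
  [0.7,0,0,-0.5,0],
  [0.8,0,0,-0.5,0],
  [0.95,0,0,-0.5,0],
  [1,0,0,-0.5,0],
  [1,0,0,-0.5,0],
])

```text
time: 14.8
tcp_pos: [432.1, 295.4, 24.1]
orientation: [0.0, 0.708, 0.706, -0.0]
wrist_force: [-0.1, 0.4, -0.2]
width: 1.0
finger_force: 0.0
```

Request:
step_arm([
  [1,0,0,-10,0],
  [1,0,0,-35,0],
  [1,0,0,-70,0],
  [1,0,0,-105,0],
  [1,-30,8,-140,0],
  [1,-75,20,-160,0],
  [1,-120,32,-160,0],
  [1,-165,44,-160,0],
])

```text
time: 15.6
tcp_pos: [476.5, 129.0, 186.2]
orientation: [0.001, 0.708, 0.706, 0.001]
wrist_force: [1.4, 0.3, -0.4]
width: 0.998
finger_force: 0.0
```

Request:
step_arm([
  [1,-45,5,0,0],
  [1,-92,10,0,0],
  [1,-140,10,0,0],
  [1,-188,5,0,0],
  [1,-236,0,0,0],
  [1,-284,-4,0,0],
  [1,-332,-8,0,0],
  [1,-375,-12,0,0],
])

```text
time: 16.4
tcp_pos: [461.8, -247.1, 185.1]
orientation: [0.001, 0.709, 0.706, 0.0]
wrist_force: [0.9, -0.4, -0.2]
width: 1.006
finger_force: 0.0
```

```bash
python3 go.py 458.5 -299 18
python3 - <<'E'
from h import *
s=manip.camera("side");t=manip.camera("top");cv2.imwrite("pics/s6.png",s);cv2.imwrite("pics/t6.png",t)
e=cv2.boundingRect(blob(mask(t,*Y,(438,168,500,228))));print(e)
cv2.imwrite("pics/a6.png",cv2.resize(np.hstack([t[130:280,120:320],s[70:220,210:410]]),None,fx=2,fy=2,interpolation=cv2.INTER_CUBIC))
E
```

```text
tcp [ 461.8 -247.1  185.1] yaw 89.76 rot twist -0.24 d tool [-51.8  -3.2 167.1] w 1.006 f 0.0 t 16.4
(445, 175, 35, 47)
```

View pics/a6.png

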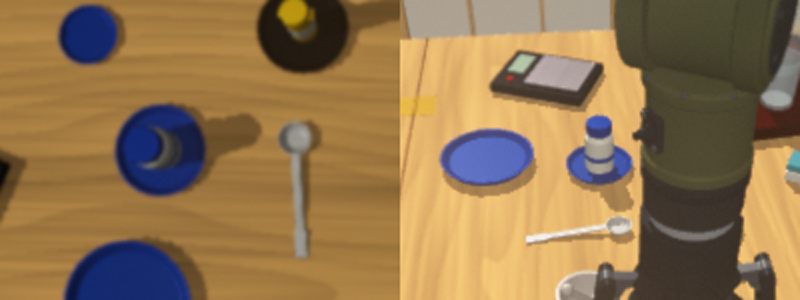

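The bottle stands in the middle of the blue dish (left half (155,148), right half (598,150)). Next is the vial.

Request:
step_arm([
  [1,-30,-2,0,0],
  [1,-50,-3,20,0],
  [1,-52,-3,55,0],
  [1,-52,-3,90,0],
  [1,-52,-3,122,0],
  [1,-52,-3,148,0],
  [1,-52,-3,162,0],
  [1,-52,-3,167,0],
])

```text
time: 17.3
tcp_pos: [458.1, -295.3, 15.9]
orientation: [-0.001, 0.708, 0.706, -0.0]
wrist_force: [0.1, -0.1, 0.2]
width: 0.994
finger_force: 0.0
```

Request:
step_arm([
  [0.8,0,0,0,0],
  [0.65,0,0,0,0],
  [0.5,0,0,0,0],
  [0.4,0,0,0,0],
  [0.3,0,0,0,0],
  [0.2,0,0,0,0],
  [0.2,0,0,0,0],
  [0.2,0,0,0,0],
])

```text
time: 18.1
tcp_pos: [459.7, -297.1, 18.2]
orientation: [0.001, 0.708, 0.706, 0.0]
wrist_force: [-1.3, 0.9, 6.2]
width: 0.389
finger_force: 29.7
```

```bash
python3 go.py 615 -103.5 178
python3 - <<'E'
from h import *
s=manip.camera("side")
cv2.imwrite("pics/a7.png",cv2.resize(s[230:380,240:440],None,fx=3,fy=3,interpolation=cv2.INTER_CUBIC))
E
```

```text
tcp [ 459.7 -297.1   18.2] yaw 89.8 rot twist -0.2 d tool [ 194.   154.8 -159.7] w 0.389 f 29.71 t 18.1
```

View pics/a7.png

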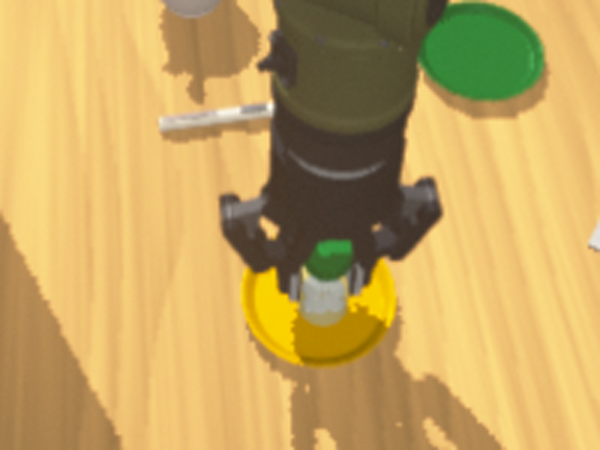

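The vial is gripped (at (325,285)). Taking it to the green dish.

Request:
step_arm([
  [0.2,0,0,-5,0],
  [0.2,0,0,-25,0],
  [0.2,0,0,-60,0],
  [0.2,0,0,-90,0],
  [0.2,15,12,-110,0],
  [0.2,42,33,-115,0],
  [0.2,72,57,-115,0],
  [0.2,102,81,-115,0],
])

```text
time: 18.95
tcp_pos: [541.3, -194.3, 133.0]
orientation: [0.001, 0.709, 0.706, 0.0]
wrist_force: [0.3, -0.6, -1.0]
width: 0.388
finger_force: 30.0
```

Request:
step_arm([
  [0.2,30,24,0,0],
  [0.2,60,48,0,0],
  [0.2,82,65,0,0],
  [0.2,94,74,10,0],
  [0.2,94,74,40,0],
  [0.2,94,74,75,0],
  [0.2,94,74,92,0],
  [0.2,94,74,95,0],
])

```text
time: 19.75
tcp_pos: [611.5, -101.3, 33.7]
orientation: [-0.002, 0.709, 0.706, -0.002]
wrist_force: [-0.8, -0.3, -0.6]
width: 0.384
finger_force: 30.0
```

Request:
step_arm([
  [0.2,0,0,5,0],
  [0.2,0,0,10,0],
  [0.2,0,0,14,0],
  [0.2,0,0,16,0],
  [0.2,0,0,18,0],
  [0.2,0,0,18.5,0],
  [0.2,0,0,18.5,0],
])

```text
time: 20.45
tcp_pos: [614.8, -101.2, 18.7]
orientation: [0.0, 0.708, 0.706, 0.0]
wrist_force: [0.1, -0.3, -0.6]
width: 0.387
finger_force: 30.0
```

```bash
python3 go.py 615 -101.5 18.2
python3 - <<'E'
from h import *
s=manip.camera("side")
cv2.imwrite("pics/a8.png",cv2.resize(s[150:300,300:500],None,fx=3,fy=3,interpolation=cv2.INTER_CUBIC))
E
```

```text
tcp [ 614.8 -101.2   18.7] yaw 89.81 rot twist -0.19 d tool [-0.3  0.2  0.5] w 0.387 f 29.98 t 20.45
```

View pics/a8.png

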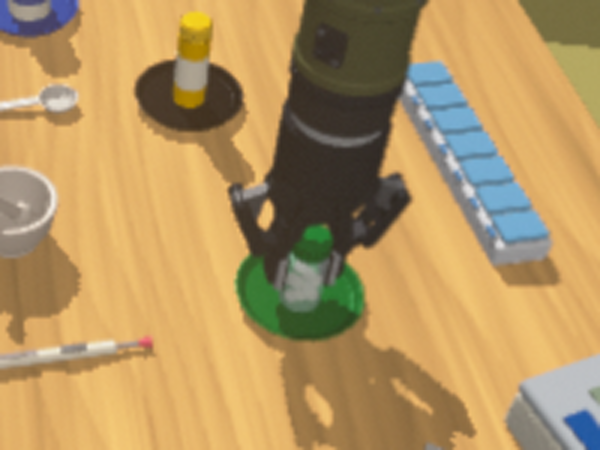

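The vial is over the middle of the green dish (at (303,285)) and almost touching it.

Request:
step_arm([
  [0.2,0,0,1,0],
  [0.2,0,0,1,0],
  [0.2,0,0,1,0],
])

```text
time: 20.8
tcp_pos: [615.0, -101.3, 18.3]
orientation: [0.0, 0.708, 0.706, 0.0]
wrist_force: [-0.8, 0.3, 4.6]
width: 0.392
finger_force: 30.4
```

Request:
step_arm([
  [0.41,0,0,-0.4,0],
  [0.45,0,0,-0.4,0],
  [0.5,0,0,-0.4,0],
  [0.6,0,0,-0.4,0],
  [0.75,0,0,-0.4,0],
  [0.9,0,0,-0.4,0],
  [1,0,0,-0.4,0],
  [1,0,0,-0.4,0],
])

```text
time: 21.6
tcp_pos: [614.8, -101.2, 18.0]
orientation: [-0.0, 0.708, 0.706, -0.0]
wrist_force: [-0.6, 0.2, -0.5]
width: 0.998
finger_force: 0.0
```

Request:
step_arm([
  [1,0,0,-10,0],
  [1,0,0,-35,0],
  [1,0,0,-75,0],
  [1,0,0,-115,0],
  [1,20,-4,-155,0],
  [1,60,-11,-160,0],
  [1,105,-20,-160,0],
  [1,150,-28,-160,0],
])

```text
time: 22.4
tcp_pos: [587.3, 50.0, 179.7]
orientation: [0.001, 0.709, 0.705, 0.001]
wrist_force: [0.7, -0.4, 0.0]
width: 1.003
finger_force: 0.0
```

Request:
step_arm([
  [1,40,-7,0,0],
  [1,70,-13,0,0],
  [1,87,-16.5,0,0],
  [1,88,-16.5,15,0],
  [1,88,-16.5,30,0],
  [1,88,-16.5,35,0],
  [1,88,-16.5,35,0],
])

```text
time: 23.1
tcp_pos: [570.6, 136.2, 142.5]
orientation: [-0.0, 0.709, 0.706, -0.001]
wrist_force: [0.2, 0.4, -0.6]
width: 1.0
finger_force: 0.0
```

```bash
python3 go.py 570.3 137 40
python3 - <<'E'
from h import *
s=manip.camera("side")
cv2.imwrite("pics/a9.png",cv2.resize(s[110:270,290:490],None,fx=3,fy=3,interpolation=cv2.INTER_CUBIC))
E
```

```text
tcp [570.6 136.2 142.5] yaw 89.76 rot twist -0.24 d tool [ 8.000e-01 -1.000e-01  1.025e+02] w 1.0 f 0.0 t 23.1
```

View pics/a9.png

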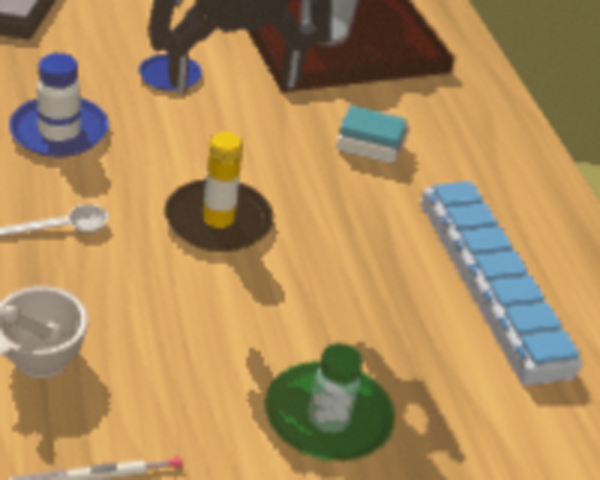

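The vial stands in the green dish (at (335,390)), the tube stands on black (at (222,185)) and the bottle is on blue. I'll descend on the tube.

Request:
step_arm([
  [1,0.5,0,25,0],
  [1,0.5,0,50,0],
  [1,0.5,0,75,0],
  [1,0.5,0,93,0],
  [1,0.5,0,101.5,0],
  [1,0.5,0,101.5,0],
  [0.7,0.5,0,101.5,0],
  [0.5,0.5,0,101.5,0],
])

```text
time: 23.95
tcp_pos: [572.2, 137.6, 42.9]
orientation: [0.001, 0.708, 0.706, 0.001]
wrist_force: [1.0, -0.3, 0.7]
width: 0.69
finger_force: 0.0
```

Request:
step_arm([
  [0.4,0,0,0,0],
  [0.3,0,0,0,0],
  [0.2,0,0,0,0],
  [0.1,0,0,0,0],
  [0.1,0,0,0,0],
  [0.1,0,0,0,0],
  [0.1,0,0,0,0],
])

```text
time: 24.65
tcp_pos: [571.7, 137.5, 42.3]
orientation: [0.0, 0.708, 0.706, 0.001]
wrist_force: [0.1, -0.1, 5.3]
width: 0.343
finger_force: 30.2
```

Request:
step_arm([
  [0.1,0,0,-5,0],
  [0.1,0,0,-25,0],
  [0.1,0,0,-60,0],
  [0.1,0,0,-95,0],
  [0.1,-10,-3,-130,0],
  [0.1,-35,-9,-140,0],
  [0.1,-70,-18,-140,0],
  [0.1,-107,-28,-140,0],
])

```text
time: 25.45
tcp_pos: [542.7, 29.9, 182.2]
orientation: [0.0, 0.708, 0.706, 0.0]
wrist_force: [0.4, -0.3, -1.0]
width: 0.339
finger_force: 29.7
```

Request:
step_arm([
  [0.1,-40,-10,0,0],
  [0.1,-82,-21,0,0],
  [0.1,-124,-32,0,0],
  [0.1,-166,-43,0,0],
  [0.1,-208,-54,0,0],
  [0.1,-250,-65,0,0],
  [0.1,-290,-75,0,0],
  [0.1,-315,-82,0,0],
])

```text
time: 26.25
tcp_pos: [458.5, -286.7, 181.5]
orientation: [0.0, 0.709, 0.705, -0.0]
wrist_force: [1.4, -0.7, -0.8]
width: 0.342
finger_force: 29.7
```

```bash
python3 go.py 457.2 -298.5 60
```

```text
tcp [ 458.5 -286.7  181.5] yaw 89.69 rot twist -0.31 d tool [-11.8  -1.2 121.5] w 0.342 f 29.72 t 26.25
```

Request:
step_arm([
  [0.1,-6,-1,0,0],
  [0.1,-11.5,-1,20,0],
  [0.1,-11.5,-1,50,0],
  [0.1,-11.5,-1,80,0],
  [0.1,-11.5,-1,105,0],
  [0.1,-11.5,-1,119,0],
  [0.1,-11.5,-1,122,0],
  [0.1,-11.5,-1,122,0],
])

```text
time: 27.05
tcp_pos: [458.5, -294.9, 59.3]
orientation: [-0.001, 0.708, 0.706, 0.0]
wrist_force: [0.2, -0.3, -0.1]
width: 0.344
finger_force: 29.8
```

```bash
python3 go.py 457.2 -298.5 42.3
python3 - <<'E'
from h import *
s=manip.camera("side")
cv2.imwrite("pics/a10.png",cv2.resize(s[230:380,240:440],None,fx=3,fy=3,interpolation=cv2.INTER_CUBIC))
E
```

```text
tcp [ 458.5 -294.9   59.3] yaw 89.85 rot twist -0.15 d tool [-3.6 -1.3 17. ] w 0.344 f 29.76 t 27.05
```

View pics/a10.png

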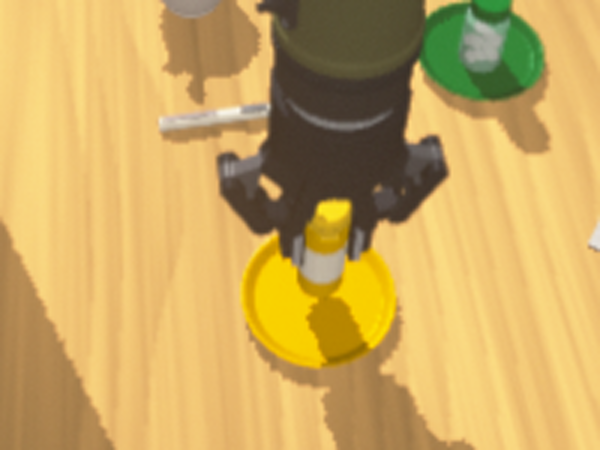

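The tube is over the yellow dish (at (322,265)). I'll lower it with a small correction of about −3 mm in tool x.

Request:
step_arm([
  [0.1,-2,-1,4,0],
  [0.1,-3,-1,8,0],
  [0.1,-3,-1,11,0],
  [0.1,-3,-1,13,0],
  [0.1,-3,-1,15,0],
  [0.1,-3,-1,16,0],
  [0.1,-3,-1,16,0],
])

```text
time: 27.8
tcp_pos: [457.5, -298.6, 43.3]
orientation: [-0.0, 0.708, 0.706, -0.0]
wrist_force: [-0.3, -0.0, -0.2]
width: 0.343
finger_force: 29.8
```

Request:
step_arm([
  [0.1,0,0,1,0],
  [0.1,0,0,1,0],
  [0.1,0,0,1,0],
])

```text
time: 28.1
tcp_pos: [457.6, -298.7, 42.5]
orientation: [0.0, 0.708, 0.706, 0.0]
wrist_force: [0.7, -0.3, -0.5]
width: 0.34
finger_force: 29.8
```

Request:
step_arm([
  [0.1,0,0,1,0],
  [0.1,0,0,1,0],
  [0.1,0,0,1,0],
])

```text
time: 28.4
tcp_pos: [457.7, -298.9, 42.3]
orientation: [0.0, 0.708, 0.706, 0.0]
wrist_force: [-1.3, 0.8, 6.5]
width: 0.346
finger_force: 30.4
```

Contact. I'll release and retreat clear of everything.

Request:
step_arm([
  [0.37,0,0,-0.5,0],
  [0.41,0,0,-0.5,0],
  [0.46,0,0,-0.5,0],
  [0.55,0,0,-0.5,0],
  [0.7,0,0,-0.5,0],
  [0.9,0,0,-0.5,0],
  [1,0,0,-0.5,0],
  [1,0,0,-0.5,0],
])

```text
time: 29.2
tcp_pos: [457.6, -298.7, 42.0]
orientation: [-0.0, 0.708, 0.706, 0.0]
wrist_force: [0.4, -0.0, 0.7]
width: 0.996
finger_force: 0.0
```

Request:
step_arm([
  [1,0,0,-10,0],
  [1,0,0,-40,0],
  [1,0,0,-80,0],
  [1,0,0,-120,0],
  [1,-20,-20,-160,0],
  [1,-60,-50,-170,0],
  [1,-105,-80,-170,0],
  [1,-150,-105,-170,0],
])

```text
time: 30.0
tcp_pos: [354.4, -444.1, 214.1]
orientation: [0.001, 0.708, 0.706, -0.0]
wrist_force: [1.1, -0.3, 0.5]
width: 1.003
finger_force: 0.0
```

Request:
step_arm([
  [1,-20,-20,0,0],
  [1,-50,-50,0,0],
  [1,-70,-70,0,0],
  [1,-80,-80,0,0],
  [1,-80,-80,0,0],
])

```text
time: 30.5
tcp_pos: [274.0, -523.3, 212.4]
orientation: [0.0, 0.709, 0.705, -0.0]
wrist_force: [0.8, -0.5, 0.1]
width: 0.999
finger_force: 0.0
```

```bash
python3 go.py 457.2 -298.5 42.3
python3 - <<'E'
from h import *
s=manip.camera("side");t=manip.camera("top");cv2.imwrite("pics/sF.png",s);cv2.imwrite("pics/tF.png",t)
for k,c,b,z in [("tube/y",Y,(430,160,505,235),0),("bottle",([108,120,30],[130,255,255]),(174,178,230,232),0),("vial cap",G,(350,95,412,155),0)]:
    print(k,cv2.boundingRect(blob(mask(t,*c,b))))
# expected cap-top pixels if centred
for k,p in [("tube",(457.2,-297.2,96)),("bottle",(431.7,294,84)),("vial",(615,-103.7,74))]: print(k,proj("top",p).round(1),proj("side",p).round(1))
v=np.hstack([cv2.resize(t[y-32:y+32,x-32:x+32],(250,250)) for x,y in [(201,205),(382,125),(469,197)]])
w=np.hstack([cv2.resize(s[y-32:y+32,x-32:x+32],(250,250)) for x,y in [(309,145),(400,238),(347,325)]])
cv2.imwrite("pics/cF.png",np.vstack([v,w]))
E
```

```text
tcp [ 274.  -523.3  212.4] yaw 89.66 rot twist -0.34 d tool [225.9 181.8 170.1] w 0.999 f 0.0 t 30.5
tube/y (445, 175, 46, 47)
bottle (179, 183, 42, 44)
vial cap (359, 104, 45, 44)
tube [[480.3 194.8]] [[348.4 304.6]]
bottle [[190.1 202.3]] [[309.  130.6]]
vial [[384.8 118.6]] [[404. 228.]]
```

View pics/cF.png

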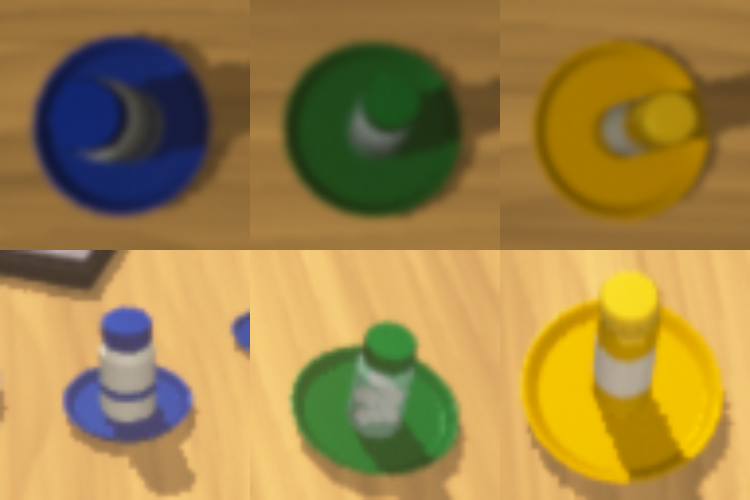

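The final crops show all three medicines upright. The cap centres in the top view are the bottle at about (191,203), the vial at (386,119) and the tube at (480,195). Each is within about 1.2 px (about 3 mm) of where a centred object would appear, so I'll hand in.

```bash
python3 -c "
from rig import manip
print(manip.hand_in())"
```

```text
the job is handed in; nothing more can be done
None
```

The job is handed in at about 30 s: tube on yellow, vial on green and bottle on blue, each upright within about 3 mm of centre by the top camera, the tube having been parked on black first; hand-in returned no verdict.

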